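# Set the lens to the beam height with its knurled collar

### The arm

A 6-joint arm with a two-finger parallel gripper is mounted at the origin on the work surface. World frame = base frame: x ahead of the robot, y to its left, z up, the work surface at z = 0. Lengths are in mm, angles in rad, forces in N, time in s.
With the tool pointing down it reaches from about 350 to 875 mm from the base axis. Payload 15.5 kg.
Tool frame: the origin (TCP) lies at the very end of the fingers, on their centre line; the grasp point (between the pads) lies 19 mm behind it; z points along the fingers, y is the line along which they close (so a half turn about z gives the same grasp; the last joint's range is limited). The gripper opens to 85 mm and grips with 20 to 120 N. Pads are 22 mm wide; open, the fingers measure 114 mm over their backs; the gripper's body (76 mm by 85 mm) begins 54 mm behind the grasp point. The pads swing forward as they close: fully open they stand 13 mm farther back than shut.
Start: joints at [-1.274, 0.494, 1.345, -0, 1.302, -0.096], TCP at [238.659, -577.64, 231.277] pointing down, gripper open.
Joint ranges: [-2.91, 2.91], [-0.82, 2.16], [0.22, 2.67], [-1.22, 4.37], [0.12, 2.79], [-3.08, 3.08]. Speed limits (rad/s): [1.89, 1.89, 2.57, 3.01, 3.01, 3.01].

### API

Orientations are given as a unit quaternion [x, y, z, w].
In Python, from rig import arm gives the robot as it stands. Calls block until the motion is done:
- arm.reach(position, orientation): joint-space move of the TCP to a pose.
- arm.move_straight(position, max_speed=150, rot=None): straight line of the TCP; rot=None keeps the orientation; max_speed is the mean speed in mm/s.
- arm.move_j(angles): joint-space move.
- arm.let_go() and arm.close_gripper(): open the fingers fully, or close them until they stop; the grip force is fixed at half the most.
- arm.hold(seconds).
- arm.ik(position, orientation): joint angles nearest the present ones, or None.
- arm.read_camera(name): name is "side" or "top" or "wrist"; returns a dict with "pixels" (480x640x3 uint8, blue, green, red), "intrinsics" (3x3 intrinsics, pixels), "k1" (the pictures are not rectified: a ray, as slopes to the right and down, at radius r is drawn at 1 + k1 r^2 times it, then the intrinsics apply), "camera_from_world" (4x4, takes a point from world to camera coordinates). Camera axes: x right, y up, looking along -z (the intrinsics and any distortion apply to the point x, -y, -z); pixel columns grow to the right and rows downward; lengths in mm; the calibration is good to about 2 mm. A picture is of the moment at which its call begins. There is no depth.
A pose or a line that the arm cannot do raises arm.MotionError and nothing moves.
- arm.finish_job(): hands the job in; it is judged then, once.
Readings, each from a call of its own:
- arm.current_time(): time.
- arm.current_qpos(): joint angles.
- arm.current_joint_velocities(): joint speeds.
- arm.current_effort(): joint torques, N m.
- arm.current_position(): TCP position.
- arm.current_eef_rot(): TCP orientation.
- arm.current_force(): force on the tool from outside, world axes, zero at the start.
- arm.current_torque(): the same for the moment, N m.
- arm.current_grip_width(): finger opening in mm.
- arm.current_gripper_force(): force on a finger pad.
Only numpy, scipy, OpenCV 4.12 (cv2) and the standard library are available. Lean on these libraries where they do the work, as an engineer would, in place of code of your own. Each camera call takes 0.05 s, during which the arm holds its last target. There are 200 camera calls.

### The job

The lens on the threaded column sits too low for the laser. Spin the knurled collar underneath its carriage until the centre of the lens is at the height of the laser's exit aperture, to within 2.5 mm, then let go. Work the collar gently (no more than about 25 N), do not lean on the lens carriage, and leave the other things on the table where they are.

Things in the scene. Friction and masses are not known exactly. Their poses are not given: they have to be found in the camera images.
- stand: lens stand, immovable: black base plate 160 x 100 x 12 mm (x -65 to +95), steel threaded column 30 mm across, top 148 mm above the table, and a smooth guide rod 12 mm across at x = +56 mm, equally tall. Origin: column axis at table level; z up, +x from column to guide rod and lens. It faces its open -x side to the robot, yawed up to 0.35 rad.
- collar: steel ring with a knurled rim on the column: 90 mm across, 24 mm high, too wide to grasp. Origin: centre of its underside, z up. Right-hand thread: anticlockwise seen from above raises collar and carriage, 16 mm a turn (2.55 mm per rad). Stays where left; turns with 2 N along the rim. Knurl friction about 1. Its +x side is under the carriage arm.
- carriage: black lens carriage, rides on the collar, rises and sinks with it, cannot turn: hub 52 mm across, 26 mm high on the column, an arm 26 mm wide along +x past the guide rod, an upright lens cell 92 mm across, 22 mm thick at its end. Origin: column axis, hub underside (26 mm above the collar's underside); axes as the stand's. Not to be leaned on.
- lens_centre (a point): centre of the lens (72 mm clear glass in the black cell), 115 mm from the column axis along the stand's +x and 100 mm above the collar's underside. The lens faces along the stand's y.
- laser_aperture (a point): red dot in the middle of the laser's front face, its exit aperture. The laser is a black cylinder 46 mm across, 220 mm long, immovable on two posts beside the lens (stand -y), lying along the stand's y; this point is on its axis at the end towards the lens. Its y is the beam direction (the stand's +y), z up. It starts 9 to 26 mm higher than the lens centre.
- mirror_mount: loose bystander: small mirror in a black mount on a steel post, 45 mm across at the foot, 125 mm tall; origin under its foot.
- filter_case: loose bystander: grey flat case with a blue lid, 90 x 65 x 25 mm; origin under its centre.
- hex_driver: loose bystander: driver with red handle lying on the table, handle to its -x; origin under its middle.
- power_head: loose bystander: black disc-shaped sensor head, 60 mm across, 23 mm high; origin under its centre.

How it is judged:
By the outcome, as a careful person would: the job done as asked, in the order asked, and still so for the second after the job is handed in, with the robot touching nothing.
It also fails if it takes over 67 s, if anything falls off the work surface, if the arm or the gripper's body presses on something with over 40 N, if the wrist force passes 120 N, or if a joint passes its speed limit or range.

## Working session

There is one attempt and no reset: what is moved stays moved. The work goes in short steps, each a Python script; the robot and the scene stay as the last script left them, time stands still between calls to the robot, and variables do not carry over. Pictures are saved under pics/ and viewed, at most 10 in all, crops included, and the job is handed in when it is done.

```bash
ls; mkdir -p pics; python3 - <<'E'
from rig import arm
import cv2,numpy as np
for n in ("side","top"):
    c=arm.read_camera(n); cv2.imwrite(f"pics/{n}0.png",c["pixels"]); print(n,c["intrinsics"],c["k1"],np.round(c["camera_from_world"],3).tolist())
print(arm.current_time())
E
```

```text
pics
side [[570.70518787   0.         320.06961683]
 [  0.         570.70518787 251.50057537]
 [  0.           0.           1.        ]] 0.005363456191868755 [[0.982, -0.191, -0.0, -550.354], [0.138, 0.705, 0.696, -217.705], [-0.133, -0.683, 0.718, -923.641], [0.0, 0.0, 0.0, 1.0]]
top [[460.40929947   0.         320.63832991]
 [  0.         460.40929947 237.25428054]
 [  0.           0.           1.        ]] -0.08269599634213338 [[-0.024, -1.0, -0.01, 73.641], [0.996, -0.024, 0.083, -576.65], [-0.083, -0.008, 0.996, -1044.376], [0.0, 0.0, 0.0, 1.0]]
0.1
```

View pics/side0.png

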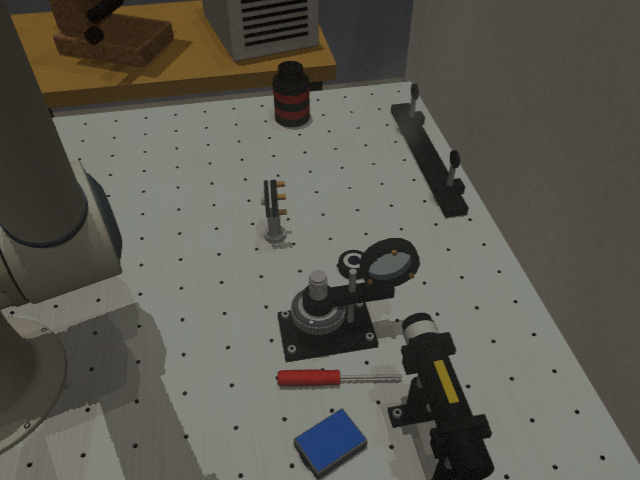

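View pics/top0.png

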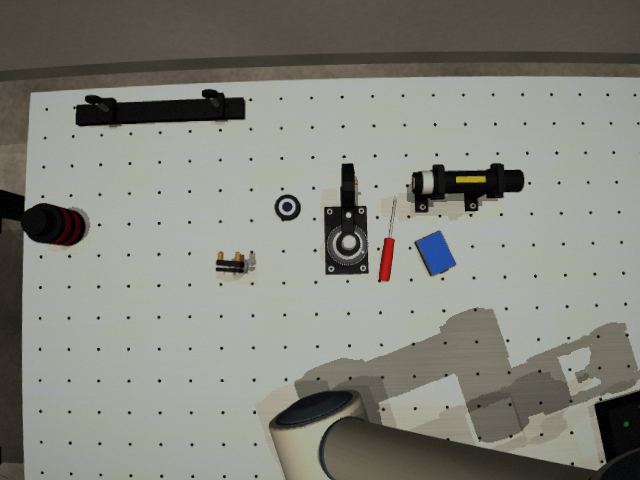

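The side picture shows the stand (column top at about (318,275)), the lens cell at (390,262), and the laser at (440,400) facing away. In the top picture the column top is at (348,242), the lens cell at (348,185) and the laser front at (412,183). The aperture is hidden in both, so I'll need a wrist view from the +y side.

```bash
cat > h.py <<'E'
from rig import arm
import cv2,numpy as np
from scipy.spatial.transform import Rotation as R
def cam(n,save=None):
    c=arm.read_camera(n)
    if save: cv2.imwrite(f"pics/{save}.png",c["pixels"])
    return c
def ray(c,u,v):
    p=cv2.undistortPoints(np.array([[[u,v]]],float),c["intrinsics"],np.array([c["k1"],0,0,0.]))[0,0]
    T=c["camera_from_world"];d=T[:3,:3].T@np.array([p[0],-p[1],-1.]);o=-T[:3,:3].T@T[:3,3]
    return o,d/np.linalg.norm(d)
def onz(c,u,v,z):
    o,d=ray(c,u,v);return o+d*(z-o[2])/d[2]
def tri(*rays):
    A=sum(np.eye(3)-np.outer(d,d) for o,d in rays);b=sum((np.eye(3)-np.outer(d,d))@o for o,d in rays)
    return np.linalg.solve(A,b)
def proj(c,p):
    T=c["camera_from_world"];q=T[:3,:3]@p+T[:3,3];q=np.array([q[0],-q[1],-q[2]])
    return cv2.projectPoints(q[None],np.zeros(3),np.zeros(3),c["intrinsics"],np.array([c["k1"],0,0,0.]))[0][0,0]
E
python3 - <<'E'
from h import *
np.set_printoptions(precision=1,suppress=True)
t=cam("top");s=cam("side");w=cam("wrist")
T=w["camera_from_world"];Rt=R.from_quat(arm.current_eef_rot()).as_matrix()
o=-T[:3,:3].T@T[:3,3]
print("wristcam in tool",Rt.T@(o-arm.current_position()),"axes",(Rt.T@T[:3,:3].T).round(2).tolist(),w["intrinsics"][0,0],arm.current_eef_rot())
print("screws",[onz(t,*p,14)[:2] for p in [(330,211),(364,211),(331,269),(363,269)]])
print("column top",onz(t,348,242,148),onz(s,318,275,148),tri(ray(t,348,242),ray(s,318,275)))
print("lens cell", tri(ray(t,348,183),ray(s,390,262)))
print("laser front approx",onz(t,412,183,150))
print("mirror",onz(t,247,262,60),"power",onz(t,288,207,23),"case",onz(t,436,253,25),"driver",onz(t,387,260,15),onz(t,394,200,8))
g=t["pixels"][160:280,300:540]; cv2.imwrite("pics/tc.png",cv2.resize(g,None,fx=3.3,fy=3.3,interpolation=2))
g=s["pixels"][220:380,260:480]; cv2.imwrite("pics/sc.png",cv2.resize(g,None,fx=3.5,fy=3.5,interpolation=2))
E
```

```text
wristcam in tool [  73.1    0.7 -142.2] axes [[-0.0, 0.96, 0.29], [1.0, 0.0, 0.0], [0.0, 0.29, -0.96]] 331.50206963535567 [ 1.   0.2 -0.  -0. ]
screws [array([640.6,  36.3]), array([638.7, -43.8]), array([504.3,  37.4]), array([502.5, -37.2])]
column top [556.8   2.9 148. ] [557.8   1.8 148. ] [557.4   2.8 146.8]
lens cell [675.6   0.1 155.9]
laser front approx [ 675.9 -133.3  150. ]
mirror [523.7 225.8  60. ] power [651.3 134.4  23. ] case [ 535. -207.   25.] driver [522.  -93.8  15. ] [ 664.1 -116.5    8. ]
```

View pics/sc.png

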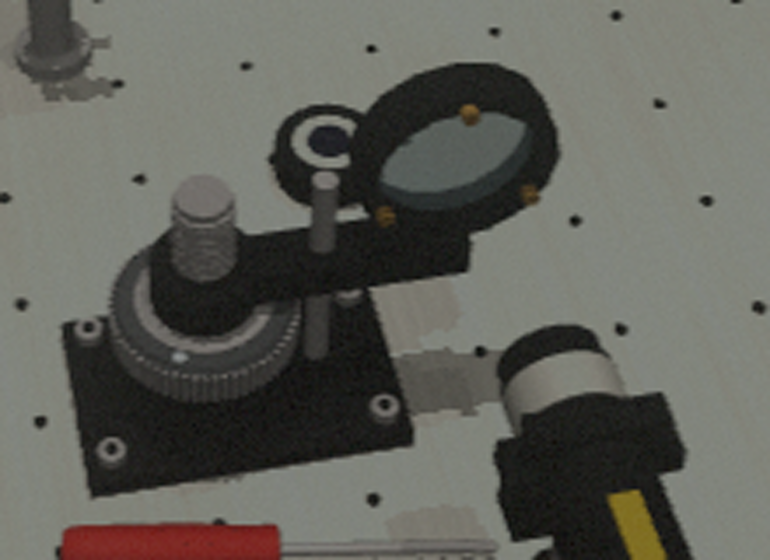

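The side crop shows the collar about mid-column, with the lens to its right and the aperture facing away. The column is at about (557, 2.5), yaw is about 0, and the lens is at roughly z 155. Next I'll look for a reachable wrist view from the +y side.

```bash
python3 - <<'E'
from h import *
np.set_printoptions(precision=1,suppress=True)
s=cam("side")
print("ring-top pix ~ (319,307); axis proj",[(z,proj(s,np.array([557.,2.5,z]))) for z in (60,70,80,90,100)])
print(arm.current_time())
P=np.array([0.29,0,-0.957]);X=np.array([0.957,0,.29]);CT=np.column_stack([[0,1,0],X,P]) # cam axes in tool
off=np.array([73.1,.7,-142.2])
res=[]
for cx in (500,550,600,650,700):
  for cy in (150,200,250,300):
    for cz in (260,300,340,380,420):
      C=np.array([cx,cy,cz],float);tgt=np.array([676,-60,170.])
      l=tgt-C;l/=np.linalg.norm(l)
      r0=np.cross(l,[0,0,1]);r0/=np.linalg.norm(r0);u0=np.cross(r0,l)
      for roll in np.arange(0,360,30):
        a=np.radians(roll);r=np.cos(a)*r0+np.sin(a)*u0;u=np.cross(-l,r)
        CW=np.column_stack([r,u,-l]);RT=CW@CT.T
        tcp=C-RT@off
        if tcp[2]<255: continue
        q=arm.ik(tcp,R.from_matrix(RT).as_quat())
        if q is None: continue
        res.append((np.linalg.norm(np.array(q)-[0,.494,1.345,0,1.3,-.1])+l[2]*-3,cx,cy,cz,roll,l.round(2),tcp.round(),R.from_matrix(RT).as_quat().round(4).tolist(),np.round(q,2)))
res.sort(key=lambda r:r[0]);print(len(res))
for r in res[:14]: print(r[1:])
E
```

```text
ring-top pix ~ (319,307); axis proj [(60, array([317.6, 309.7])), (70, array([317.6, 306. ])), (80, array([317.6, 302.2])), (90, array([317.5, 298.3])), (100, array([317.5, 294.4]))]
0.3
596
(500, 300, 300, np.int64(210), array([ 0.4, -0.8, -0.3]), array([581., 165., 275.]), [0.2966, 0.8241, -0.3906, 0.2835], array([ 0.6,  0.7,  1.4, -0.9,  1.6, -0. ]))
(550, 300, 300, np.int64(210), array([ 0.3, -0.9, -0.3]), array([615., 156., 273.]), [0.3455, 0.8086, -0.4018, 0.2555], array([ 0.6,  0.7,  1.2, -0.9,  1.7, -0.1]))
(500, 250, 300, np.int64(210), array([ 0.5, -0.8, -0.3]), array([589., 121., 270.]), [0.2722, 0.8413, -0.371, 0.2837], array([ 0.6,  0.6,  1.5, -0.9,  1.5, -0.1]))
(550, 250, 300, np.int64(210), array([ 0.3, -0.9, -0.4]), array([621., 111., 267.]), [0.3274, 0.8265, -0.382, 0.2525], array([ 0.5,  0.7,  1.3, -0.9,  1.6, -0.1]))
(600, 300, 300, np.int64(210), array([ 0.2, -0.9, -0.3]), array([646., 150., 271.]), [0.3975, 0.7873, -0.4136, 0.2261], array([ 0.5,  0.8,  1.1, -0.9,  1.8, -0.1]))
(600, 250, 300, np.int64(210), array([ 0.2, -0.9, -0.4]), array([650., 103., 264.]), [
[... 696 characters left out ...]
y([ 0.6,  0.6,  1.5, -1. ,  1.4,  0.5]))
(500, 200, 300, np.int64(210), array([ 0.5, -0.8, -0.4]), array([598.,  79., 263.]), [0.2398, 0.8611, -0.3472, 0.2835], array([ 0.5,  0.6,  1.6, -1. ,  1.3, -0.1]))
(500, 300, 340, np.int64(210), array([ 0.4, -0.8, -0.4]), array([580., 167., 302.]), [0.2999, 0.8441, -0.3635, 0.2557], array([ 0.6,  0.6,  1.3, -0.8,  1.6, -0.1]))
(500, 300, 300, np.int64(240), array([ 0.4, -0.8, -0.3]), array([590., 172., 266.]), [0.1036, 0.8402, -0.5093, 0.1548], array([ 0.6,  0.8,  1.2, -1. ,  1.8, -0.5]))
(600, 250, 300, np.int64(180), array([ 0.2, -0.9, -0.4]), array([637.,  98., 267.]), [0.5571, 0.7102, -0.2656, 0.3386], array([ 0.5,  0.7,  1.3, -0.9,  1.5,  0.4]))
```

```bash
python3 - <<'E'
from h import *
p=np.array(arm.current_position())
arm.move_straight(p+[0,0,170],max_speed=300)
arm.close_gripper()
print(arm.current_time())
q=np.array([0.3274,0.8265,-0.382,0.2525]);q/=np.linalg.norm(q)
arm.reach([621,111,300],q); arm.hold(.2)
print(arm.current_time(),arm.current_position())
cam("wrist","w1");print(arm.current_grip_width(),arm.current_force())
E
```

```text
1.7833
4.825 [621.09502579 110.46588322 300.08435654]
0.20500006624760242 [-0.38782367  0.44402198  0.68457592]
```

View pics/w1.png

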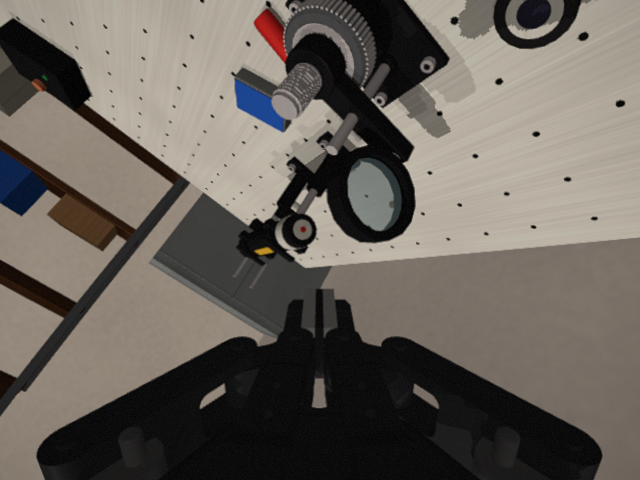

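The wrist picture shows the laser's red aperture dot at (303,230), clear of the lens, and the lens glass centred at about (372,195). I'll take a second wrist view and triangulate both points.

```bash
cat >> h.py <<'E'
def blob(c,guess,kind,win=70):
    im=c["pixels"].astype(int);h,w=im.shape[:2]
    if kind=="red": m=(im[...,2]>im[...,1]+35)&(im[...,2]>im[...,0]+35)
    else: m=im.sum(2)>210
    n,lab,st,ce=cv2.connectedComponentsWithStats(m.astype(np.uint8),connectivity=4)
    best=None
    for i in range(1,n):
        d=np.hypot(*(ce[i]-guess))
        if d>win: continue
        A=st[i][4]
        if kind=="red" and not(3<=A<150): continue
        if kind!="red" and not(700<A<12000): continue
        if best is None or d<best[0]: best=(d,i,A)
    if best is None: return None
    i=best[1]
    if kind=="red": return ce[i],best[2]
    cs,_=cv2.findContours((lab==i).astype(np.uint8),cv2.RETR_EXTERNAL,cv2.CHAIN_APPROX_NONE)
    e=cv2.fitEllipse(cv2.convexHull(max(cs,key=cv2.contourArea)))
    return np.array(e[0]),e[1],best[2]
E
python3 - <<'E'
from h import *
np.set_printoptions(precision=2,suppress=True)
p0=np.array(arm.current_position())
views=[];gd,gl=np.array([303,230]),np.array([373,195])
for k,d in enumerate([(0,0,0),(-70,0,50),(60,30,40)]):
    if k:
        arm.reach(p0+d,arm.current_eef_rot());arm.hold(.2)
    c=cam("wrist",f"v{k}")
    if k: gd=proj(c,D0);gl=proj(c,L0)
    b,l=blob(c,gd,"red",40),blob(c,gl,"glass",40)
    print(b,l,arm.current_time())
    if b is None or l is None: continue
    views.append((ray(c,*b[0]),ray(c,*l[0])))
    if k==0:
        D0=np.array([676,-133,165.]);L0=np.array([676,0,152.]);print(proj(c,D0),proj(c,L0))
D=tri(*[v[0] for v in views]);L=tri(*[v[1] for v in views])
print("dot",D,"lens",L,"dz",D[2]-L[2])
def pl(r,i,val): return r[0]+r[1]*(val-r[0][i])/r[1][i]
for v in views: print("dot@y",pl(v[0],1,D[1]),"lens@y0",pl(v[1],1,L[1]))
E
```

```text
(array([302.5, 229. ]), np.int32(26)) (array([370.5 , 195.44]), (43.50343704223633, 70.38570404052734), np.int32(2362)) 4.925
[307.05 227.37] [375.87 197.38]
(array([356., 231.]), np.int32(21)) (array([431.88, 201.39]), (29.414464950561523, 60.43742752075195), np.int32(1389)) 5.6083
(array([274.24, 182.36]), np.int32(25)) (array([330.39, 137.16]), (42.58836364746094, 66.67585754394531), np.int32(1706)) 6.4583
dot [ 671.01 -130.81  171.88] lens [671.25  -2.14 152.62] dz 19.26604631005563
dot@y [ 671.11 -130.81  171.8 ] lens@y0 [670.87  -2.14 153.14]
dot@y [ 670.96 -130.81  172.05] lens@y0 [671.5   -2.14 151.82]
dot@y [ 670.93 -130.81  171.8 ] lens@y0 [671.49  -2.14 152.81]
```

The dot is at (671, −131, 171.9) and the lens centre at (671.2, −2, 152.6), 114 mm from the axis as it should be. The lift needed is about 19.3 mm, or 7.6 rad. The collar underside is at about z 52.6. Now I'll check which tool orientations can follow the rim.

```bash
cat >> h.py <<'E'
C0=np.array([557.,2.5])
def ori(az,t,psi):
    e=np.array([np.cos(az),np.sin(az),0]);k=np.array([0,0,1.]);tt=np.cross(k,e)
    z=-e*np.sin(t)-k*np.cos(t);x=-tt;y=np.cross(z,x)
    return R.from_matrix(np.column_stack([x,y,z]))*R.from_euler('z',psi)
def pose(az,r,z,t,psi,C=None):
    C=C0 if C is None else C
    return np.array([C[0]+r*np.cos(az),C[1]+r*np.sin(az),z]),ori(az,t,psi).as_quat()
E
python3 - <<'E'
from h import *
for psi in (0,90,180,270):
  for t in (20,30,40):
    ok=[];
    for a in range(70,300,10):
        p,q=pose(np.radians(a),57,62,np.radians(t),np.radians(psi))
        j=arm.ik(p,q)
        if j is not None: ok.append((a,round(j[0],2),round(j[3],2),round(j[4],2),round(j[5],2)))
    print(psi,t,len(ok),ok[:1],ok[len(ok)//2:len(ok)//2+1],ok[-1:])
E
```

```text
0 20 23 [(70, np.float64(0.17), np.float64(-0.34), np.float64(1.13), np.float64(2.26))] [(180, np.float64(-0.15), np.float64(0.33), np.float64(0.16), np.float64(-0.47))] [(290, np.float64(-0.35), np.float64(0.29), np.float64(1.17), np.float64(-2.41))]
0 30 21 [(70, np.float64(0.24), np.float64(-0.45), np.float64(1.28), np.float64(2.36))] [(190, np.float64(-0.29), np.float64(2.21), np.float64(0.28), np.float64(-2.64))] [(290, np.float64(-0.41), np.float64(0.38), np.float64(1.33), np.float64(-2.49))]
0 40 18 [(70, np.float64(0.29), np.float64(-0.55), np.float64(1.43), np.float64(2.43))] [(210, np.float64(-0.57), np.float64(1.79), np.float64(0.62), np.float64(-2.82))] [(290, np.float64(-0.46), np.float64(0.46), np.float64(1.49), np.float64(-2.55))]
90 20 22 [(70, np.float64(0.17), np.float64(-0.34), np.float64(1.13), np.float64(-2.45))] [(190, np.float64(-0.22), np.float64(0.65), np.float64(0.22), np.float64(0.56))] [(290, np.float64(-0.35), np.float64(0.29), np.float64(1.17), np.float64(-0.84))]
90 30 21 [(70, np.float64(0.24), np.float64(-0.45), np.float64(1.28), np.float64(-2.35))] [
[... 1229 characters left out ...]
p.float64(1.13), np.float64(0.69))] [(180, np.float64(-0.15), np.float64(0.33), np.float64(0.16), np.float64(-2.04))] [(290, np.float64(-0.35), np.float64(0.29), np.float64(1.17), np.float64(2.3))]
270 30 21 [(70, np.float64(0.24), np.float64(-0.45), np.float64(1.28), np.float64(0.79))] [(190, np.float64(-0.29), np.float64(2.21), np.float64(0.28), np.float64(2.07))] [(290, np.float64(-0.41), np.float64(0.38), np.float64(1.33), np.float64(2.22))]
270 40 21 [(70, np.float64(0.29), np.float64(-0.55), np.float64(1.43), np.float64(0.86))] [(190, np.float64(-0.36), np.float64(2.59), np.float64(0.67), np.float64(1.6))] [(290, np.float64(-0.46), np.float64(0.46), np.float64(1.49), np.float64(2.16))]
```

```bash
python3 - <<'E'
from h import *
for psi in (0,180):
    o=[]
    for a in range(70,300,20):
        p,q=pose(np.radians(a),102,45,0,np.radians(psi)); j=arm.ik(p,q)
        o.append((a,None if j is None else np.round(j,2).tolist()))
    print(psi,*o,sep="\n")
E
```

```text
0
(70, [0.07, 0.69, 1.58, -0.0, 0.87, 1.99])
(90, [0.08, 0.66, 1.67, -0.0, 0.82, 1.65])
(110, [0.07, 0.63, 1.76, -0.0, 0.76, 1.3])
(130, [0.04, 0.6, 1.84, -0.0, 0.7, 0.92])
(150, [-0.01, 0.58, 1.91, -0.0, 0.66, 0.51])
(170, [-0.09, 0.57, 1.94, -0.0, 0.63, 0.09])
(190, [-0.16, 0.57, 1.94, -0.0, 0.63, -0.34])
(210, [-0.23, 0.58, 1.91, -0.0, 0.66, -0.75])
(230, [-0.27, 0.6, 1.84, -0.0, 0.7, -1.15])
(250, [-0.29, 0.62, 1.76, -0.0, 0.76, -1.51])
(270, [-0.28, 0.66, 1.67, -0.0, 0.82, -1.85])
(290, [-0.26, 0.69, 1.58, -0.0, 0.87, -2.18])
180
(70, [0.07, 0.69, 1.58, -0.0, 0.87, -1.16])
(90, [0.08, 0.66, 1.67, -0.0, 0.82, -1.49])
(110, [0.07, 0.63, 1.76, -0.0, 0.76, -1.85])
(130, [0.04, 0.6, 1.84, -0.0, 0.7, -2.23])
(150, [-0.01, 0.58, 1.91, -0.0, 0.66, -2.63])
(170, [-0.09, 0.57, 1.94, -0.0, 0.63, -3.05])
(190, [-0.16, 0.57, 1.94, -0.0, 0.63, 2.8])
(210, [-0.23, 0.58, 1.91, -0.0, 0.66, 2.39])
(230, [-0.27, 0.6, 1.84, -0.0, 0.7, 2.0])
(250, [-0.29, 0.62, 1.76, -0.0, 0.76, 1.63])
(270, [-0.28, 0.66, 1.67, -0.0, 0.82, 1.29])
(290, [-0.26, 0.69, 1.58, -0.0, 0.87, 0.97])
```

```bash
cat >> h.py <<'E'
def fr(az,f0=0):
    f=np.array(arm.current_force())-f0;e=np.array([np.cos(az),np.sin(az),0]);t=np.array([-e[1],e[0],0])
    return f@e,f@t,f[2]
def approach(az,z,r0,want=5,step=1.0,rmin=96):
    "radially in until the rim pushes back"
    f0=np.array(arm.current_force());r=r0
    while r>rmin:
        p,q=pose(az,r,z,0,0);arm.move_straight(p,max_speed=40,rot=q)
        if fr(az,f0)[0]>want: break
        r-=step
    return r,f0,fr(az,f0)
E
python3 - <<'E'
from h import *
np.set_printoptions(precision=2,suppress=True)
az=np.radians(80);C=C0
p,q=pose(az,122,260,0,0);arm.reach(p,q);arm.let_go();print(arm.current_time(),arm.current_grip_width())
p,q=pose(az,122,45,0,0);arm.move_straight(p,max_speed=200);
p,q=pose(az,110,45,0,0);arm.move_straight(p,max_speed=60);arm.hold(.1)
print(arm.current_time(),arm.current_force())
print(approach(az,45,108),arm.current_position(),arm.current_time())
E
```

```text
9.1833 85.04225288097332
10.8583 [ 0.75 -0.39  0.53]
(99.0, array([ 0.75, -0.39,  0.53]), (np.float64(7.999770877903638), np.float64(1.8267376916211968), np.float64(1.8602638592745055))) [574.5  100.63  45.17] 13.3583
```

Contact is at r = 99 with 8 N. Next is a short trial stroke with radial force correction.

```bash
cat >> h.py <<'E'
def stroke(az,az_end,r,z,f0,want=8,seg=0.15,speed=80,log=3):
    k=0
    while az<az_end-1e-3:
        d=min(seg,az_end-az);az+=d;z+=2.55*d
        p,q=pose(az,r,z,0,0);arm.move_straight(p,max_speed=speed,rot=q)
        f=fr(az,f0);k+=1
        if k%log==0: print(f"az {np.degrees(az):.0f} r {r:.2f} z {z:.1f} F",np.round(f,1),f"t {arm.current_time():.2f}")
        if f[0]>20 or abs(f[2])>15: print("STOP",f);break
        r-=np.clip((want-f[0])*0.08,-.7,.7)
    return az,r,z
E
python3 - <<'E'
from h import *
s=stroke(np.radians(80),np.radians(80)+.75,99,45,np.array([.75,-.39,.53]),log=1);print(s)
cam("side","s2")
c=cam("side");g=c["pixels"][240:360,260:420];cv2.imwrite("pics/sc2.png",cv2.resize(g,None,fx=4,fy=4,interpolation=2))
E
```

```text
az 89 r 99.00 z 45.4 F [8.3 2.3 0.8] t 13.69
az 97 r 99.03 z 45.8 F [6.9 1.1 1.2] t 14.03
az 106 r 98.94 z 46.1 F [7.9 1.1 1.4] t 14.36
az 114 r 98.93 z 46.5 F [9.7 1.3 0.8] t 14.69
az 123 r 99.06 z 46.9 F [10.2  1.4 -0.1] t 15.03
(np.float64(2.1462634015954634), np.float64(99.23568648426343), 46.9125)
```

View pics/sc2.png

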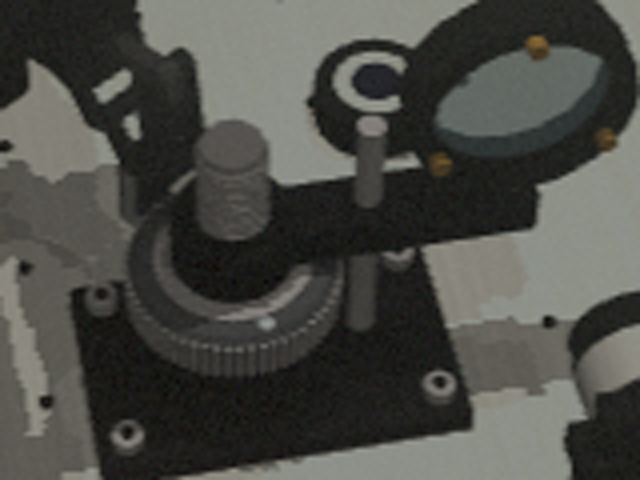

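The mark on the collar moved from (311,322) to (326,320), about 0.75 rad, so the collar is following the finger without slipping. I'll continue the stroke, then come back for a second one.

```bash
python3 - <<'E'
from h import *
f0=np.array([.75,-.39,.53])
az,r,z=stroke(np.radians(80)+.75,np.radians(282),99.2,46.91,f0,seg=.17)
print(az,r,z,arm.current_time())
p,q=pose(az,r+14,z,0,0);arm.move_straight(p,max_speed=100)
p[2]=200;arm.move_straight(p,max_speed=250)
print(arm.current_time())
E
```

```text
az 152 r 99.47 z 48.2 F [ 9.8 -0.4  0.3] t 16.20
az 181 r 99.97 z 49.5 F [ 9.4 -0.   1.3] t 17.27
az 211 r 100.72 z 50.8 F [12.1  0.2  2.2] t 18.37
az 240 r 101.64 z 52.1 F [ 9.6  0.2 -1.7] t 19.47
az 269 r 101.76 z 53.4 F [7.9 0.5 4.5] t 20.57
4.9218284906240095 101.73129520204994 53.98769097702283 21.1833
22.2083
```

```bash
sed -i 's/^C0=.*/C0=np.array([557.,1.2])/' h.py; python3 - <<'E'
from h import *
z=54.3
for a,r in ((180,118),(80,118)):
    p,q=pose(np.radians(a),r,195,0,0);arm.reach(p,q)
az=np.radians(80)
p,q=pose(az,118,z,0,0);arm.move_straight(p,max_speed=200)
p,q=pose(az,103,z,0,0);arm.move_straight(p,max_speed=80);arm.hold(.1)
print(arm.current_time())
r,f0,f=approach(az,z,102.5,step=.8,rmin=97);print(r,f0,f,arm.current_time())
if f[0]>4:
    az,r,z=stroke(az,az+3.3,r,z,f0,seg=.17)
    print(az,r,z,arm.current_time())
    p,q=pose(az,r+14,z,0,0);arm.move_straight(p,max_speed=100)
    p[2]=200;arm.move_straight(p,max_speed=250)
    print(arm.current_time())
E
```

```text
27.0417
100.10000000000001 [-0.61667057 -0.52152193 -0.10632764] (np.float64(9.618647584030253), np.float64(-0.1878788936783977), np.float64(0.797955014389699)) 28.0417
az 109 r 100.31 z 55.6 F [9.  0.8 0.6] t 29.14
az 138 r 100.38 z 56.9 F [ 8.4 -0.3  2. ] t 30.24
az 168 r 100.45 z 58.2 F [ 7.3 -0.6  2.4] t 31.34
az 197 r 100.35 z 59.5 F [8.6 0.7 1.8] t 32.44
az 226 r 100.65 z 60.8 F [9.3 0.8 1.3] t 33.54
az 255 r 100.62 z 62.1 F [6.9 1.1 1.2] t 34.64
4.696263401595464 100.431280737438 62.71500000000004 35.2583
36.25
```

```bash
python3 - <<'E'
from h import *
np.set_printoptions(precision=2,suppress=True)
p,q=pose(np.radians(180),118,300,0,0);arm.reach(p,q)
q=np.array([0.3274,0.8265,-0.382,0.2525]);q/=np.linalg.norm(q)
views=[];D0=np.array([671.,-130.8,171.9]);L0=np.array([671.2,-2.1,170.])
for k,p in enumerate([[621,111,300],[681,141,340]]):
    arm.reach(p,q);arm.hold(.2)
    c=cam("wrist",f"x{k}");b,l=blob(c,proj(c,D0),"red",30),blob(c,proj(c,L0),"glass",30);print(b,l)
    if b and l: views.append((ray(c,*b[0]),ray(c,*l[0])))
if views:
    pl=lambda r,i,v: r[0]+r[1]*(v-r[0][i])/r[1][i]
    for v in views: print("dot",pl(v[0],1,-130.8),"lens",pl(v[1],1,-2.1))
    if len(views)>1: print(tri(*[v[0] for v in views]),tri(*[v[1] for v in views]))
print(arm.current_time())
s=cam("side","s3")
im=cv2.imread("pics/x0.png");cv2.imwrite("pics/x0c.png",cv2.resize(im[130:290,240:440],None,fx=3.5,fy=3.5,interpolation=2))
E
```

```text
(array([303.41, 228.74]), np.int32(27)) (array([364.36, 207.21]), (45.950435638427734, 73.02838134765625), np.int32(2606))
(array([274.17, 183.  ]), np.int32(23)) (array([325.7 , 153.85]), (46.668888092041016, 54.13473892211914), np.int32(1787))
dot [ 671.21 -130.8   171.63] lens [670.37  -2.1  169.33]
dot [ 671.07 -130.8   171.82] lens [676.72  -2.1  171.55]
[ 671.06 -130.46  171.88] [683.6  -29.31 151.77]
39.7333
```

View pics/x0c.png

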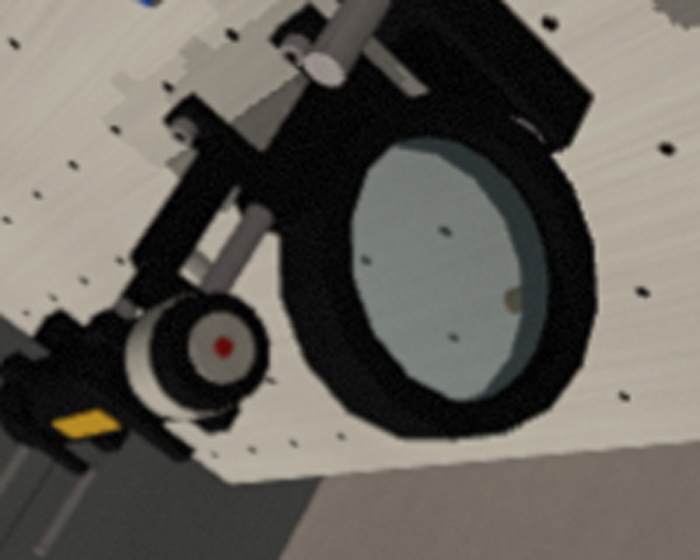

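The crop shows the red dot at full-frame (303,229) and the lens opening, with its inner wall visible on the right. The bright-glass ellipse leaves that wall out. I'll redo the fit on the full front bore edge, on its own plane, using all the saved views.

```bash
python3 - <<'E'
from h import *
np.set_printoptions(precision=2,suppress=True)
c=cam("wrist","y1")   # now at view 2
print([ (cv2.imread("pics/x0.png")[y,x].tolist()) for x,y in ((392,205),(391,195),(400,205),(330,205),(365,215))])
K=c["intrinsics"];k1=c["k1"];q=np.array([0.3274,0.8265,-0.382,0.2525]);q/=np.linalg.norm(q)
T2=c["camera_from_world"];p2=np.array(arm.current_position())
def camat(p): # same orientation, shifted
    T=T2.copy();o=-T2[:3,:3].T@T2[:3,3]+np.array(p)-p2;T[:3,3]=-T[:3,:3]@o;return dict(intrinsics=K,k1=k1,camera_from_world=T)
p0=np.array([621.1,110.5,300.1])
for th in (100,130,160,210):
  for n,p,L in (("v0",p0,152.6),("v2",p0+[60,30,40],152.6),("x0",p0,170),("x1",p2,170),("y1",p2,170)):
    cc=camat(p);im=cv2.imread(f"pics/{n}.png");g=proj(cc,np.array([671.2,0,L]))
    m=(cv2.GaussianBlur(im,(3,3),0).astype(int).sum(2)>th).astype(np.uint8)
    nn,lab,st,ce=cv2.connectedComponentsWithStats(m,connectivity=4)
    i=lab[int(round(g[1])),int(round(g[0]))]
    cs,_=cv2.findContours((lab==i).astype(np.uint8),cv2.RETR_EXTERNAL,cv2.CHAIN_APPROX_NONE)
    e=cv2.fitEllipse(cv2.convexHull(max(cs,key=cv2.contourArea)))
    o,d=ray(cc,*e[0]);print(th,n,st[i][4],np.array(e[0]),np.array(e[1]),"y9:",o+d*(9-o[1])/d[1],"y-2:",o+d*(-2-o[1])/d[1])
E
```

```text
[[54, 52, 45], [53, 51, 43], [12, 11, 10], [10, 12, 10], [120, 125, 119]]
100 v0 3053 [373.45 194.01] [52.12 74.69] y9: [667.1    9.   157.74] y-2: [672.59  -2.   149.71]
100 v2 2842 [331.95 134.63] [50.39 71.86] y9: [669.33   9.   157.58] y-2: [671.86  -2.   148.81]
100 x0 3278 [367.37 206.1 ] [54.46 76.85] y9: [667.53   9.   172.34] y-2: [673.05  -2.   164.98]
100 x1 3041 [324.42 146.4 ] [52.76 73.26] y9: [669.13   9.   174.01] y-2: [671.67  -2.   165.92]
100 y1 3025 [324.2  146.18] [52.64 73.33] y9: [668.83   9.   173.99] y-2: [671.35  -2.   165.9 ]
130 v0 2987 [373.32 194.05] [51.1  74.22] y9: [667.     9.   157.87] y-2: [672.49  -2.   149.85]
130 v2 2744 [331.96 134.88] [49.32 71.09] y9: [669.48   9.   157.79] y-2: [672.02  -2.   149.03]
130 x0 3187 [367.16 206.42] [53.46 75.43] y9: [667.5    9.   172.75] y-2: [673.01  -2.   165.41]
130 x1 2904 [324.3  146.83] [51.33 72.31] y9: [669.27   9.   174.48] y-2: [671.81  -2.   166.41]
130 y1 2900 [323.9  146.42] [51.38 72.27] y9: [668.71   9.   174.45] y-2: [671.23  -2.   166.38]
160 v0 2604 [371.55 195.47] [45.68 73.09] y9: [666.09   
[... 213 characters left out ...]
671.17  -2.   167.95]
160 x1 1955 [326.35 153.72] [48.01 55.47] y9: [674.83   9.   178.85] y-2: [677.6   -2.   170.96]
160 y1 1956 [326.08 153.35] [47.89 55.38] y9: [674.39   9.   178.74] y-2: [677.14  -2.   170.84]
210 v0 2395 [370.67 195.26] [43.63 70.67] y9: [665.17   9.   160.94] y-2: [670.58  -2.   153.06]
210 v2 1724 [330.53 137.24] [42.78 66.4 ] y9: [669.6    9.   161.15] y-2: [672.14  -2.   152.52]
210 x0 2621 [364.36 207.13] [46.11 72.87] y9: [665.31   9.   175.4 ] y-2: [670.72  -2.   168.18]
210 x1 1790 [326.   153.76] [45.89 54.42] y9: [674.55   9.   179.17] y-2: [677.31  -2.   171.29]
210 y1 1778 [326.06 153.87] [47.04 53.45] y9: [674.66   9.   179.2 ] y-2: [677.43  -2.   171.33]
```

Oblique views depend too much on the assumed depth. I'll take a near-horizontal look through the lens towards the laser, where height hardly depends on depth.

```bash
python3 - <<'E'
from h import *
np.set_printoptions(precision=2,suppress=True)
P=np.array([0.29,0,-0.957]);CT=np.column_stack([[0,1,0],[0.957,0,.29],P]);off=np.array([73.1,.7,-142.2])
best=[]
for cx in (600,625,650,671):
  for cy in (240,270,300,330):
    for cz in (178,188,200):
     for roll in (180,195,165,150,210):
      C=np.array([cx,cy,cz],float);l=np.array([671,-20,cz-10.])-C;l/=np.linalg.norm(l)
      r0=np.cross(l,[0,0,1]);r0/=np.linalg.norm(r0);u0=np.cross(r0,l);a=np.radians(roll)
      r=np.cos(a)*r0+np.sin(a)*u0;RT=np.column_stack([r,np.cross(-l,r),-l])@CT.T
      tcp=C-RT@off;qq=R.from_matrix(RT).as_quat();j=arm.ik(tcp,qq)
      if j is not None and tcp[2]>190: best.append((np.abs(np.array(j)-arm.current_qpos()).max()+(cz-178)/20+abs(roll-180)/90,C,roll,tcp,qq,j))
best.sort(key=lambda b:b[0]);print(len(best))
_,C,roll,tcp,qq,j=best[0];print(C,roll,tcp,j,arm.current_qpos())
arm.reach(tcp,qq);arm.hold(.3)
c=cam("wrist","z1");T=c["camera_from_world"];np.savez("z1.npz",T=T,K=c["intrinsics"],k1=c["k1"])
print(proj(c,np.array([671,-131,171.8])),proj(c,np.array([671,0,169.])),-T[:3,:3].T@T[:3,3],arm.current_time())
E
```

```text
234
[650. 270. 178.] 210 [675.13 113.35 197.8 ] [ 0.48  1.05  0.94 -1.05  1.93  0.04] [ 0.5   0.7   1.04 -0.91  1.71 -0.3 ]
[311.61 245.79] [322.75 244.67] [648.19 269.89 179.58] 40.8333
```

View pics/z1.png

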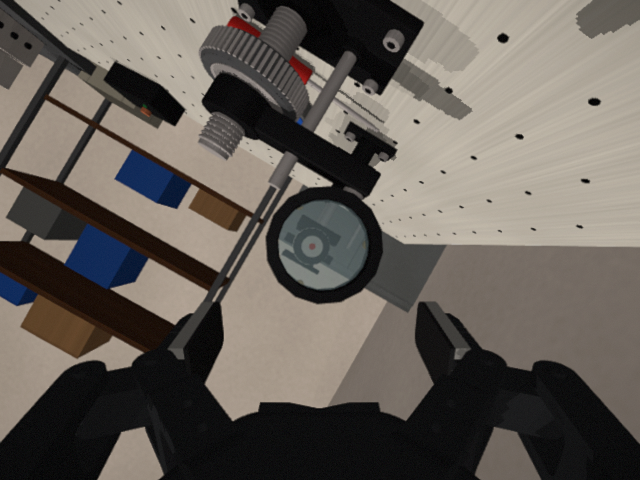

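The dot is at (312,246), seen through the glass, and the lens centre is at about (324,244). Now I'll fit the lens opening precisely.

```bash
python3 - <<'E'
from h import *
np.set_printoptions(precision=2,suppress=True)
d=np.load("z1.npz");c=dict(intrinsics=d["K"],k1=float(d["k1"]),camera_from_world=d["T"]);im=cv2.imread("pics/z1.png");c["pixels"]=im
ii=im.astype(int);m=(ii[...,2]>ii[...,1]+20)&(ii[...,2]>ii[...,0]+20);m[:230]=0;m[260:]=0;m[:,:295]=0;m[:,330:]=0
ys,xs=np.nonzero(m);dot=np.array([xs.mean(),ys.mean()]);print("dot",dot,len(xs))
for th in (60,90,120,150):
    m=(ii.sum(2)>th).astype(np.uint8);msk=np.zeros_like(m);cv2.circle(msk,(324,244),52,1,-1)
    n,lab,st,ce=cv2.connectedComponentsWithStats(m&msk,connectivity=4)
    i=lab[255,345];cs,_=cv2.findContours((lab==i).astype(np.uint8),0,1)
    e=cv2.fitEllipse(cv2.convexHull(max(cs,key=cv2.contourArea)))
    # outer: fill outside bright far region
    out=[]
    for y in (-11,0): 
        o,dd=ray(c,*e[0]);out.append((o+dd*(y-o[1])/dd[1]).round(2))
    print(th,e[0],e[1],*out)
o,dd=ray(c,*dot);print(o+dd*(-130.8-o[1])/dd[1])
E
```

```text
dot [311.83 246.  ] 23
60 (322.7441711425781, 244.42808532714844) (91.41614532470703, 91.70657348632812) [671.82 -11.   168.39] [670.89   0.   168.83]
90 (322.7818603515625, 244.5166015625) (90.56063079833984, 91.07743835449219) [671.88 -11.   168.44] [670.96   0.   168.88]
120 (322.6387023925781, 244.5941925048828) (90.07567596435547, 90.36486053466797) [671.81 -11.   168.56] [670.89   0.   168.99]
150 (322.4585266113281, 244.64401245117188) (89.53083038330078, 89.69522857666016) [671.7  -11.   168.67] [670.78   0.   169.1 ]
[ 671.35 -130.8   171.9 ]
```

Lens centre at 168.9 and aperture at 171.9, so 3.0 mm remains, or 1.18 rad. I'll do one last short stroke on the robot's side.

```bash
python3 - <<'E'
from h import *
np.set_printoptions(precision=2,suppress=True)
v=np.array(arm.current_position());vq=arm.current_eef_rot()
arm.move_straight(v+[0,30,110],max_speed=250)
a0=np.radians(140);z=62.5
p,q=pose(a0,120,260,0,0);arm.reach(p,q)
p[2]=z;arm.move_straight(p,max_speed=220)
p,q=pose(a0,103,z,0,0);arm.move_straight(p,max_speed=80);arm.hold(.1)
r,f0,f=approach(a0,z,102,step=.7,rmin=97);print(r,f,arm.current_time())
if f[0]>4:
    az,r,z=stroke(a0,a0+1.18,r,z,f0,seg=.17)
    p,q=pose(az,r+18,z,0,0);arm.move_straight(p,max_speed=100)
    p[2]=260;arm.move_straight(p,max_speed=250)
    print(arm.current_time())
E
```

```text
99.89999999999999 (np.float64(7.164371166675019), np.float64(-0.35398356579764845), np.float64(2.8467975596729667)) 45.0583
az 169 r 99.84 z 63.8 F [8.4 0.4 1.4] t 46.13
az 198 r 100.03 z 65.1 F [10.3  1.6  1.5] t 47.21
48.8167
```

Plenty of time is left (48.8 of 67 s), so I'll check once more with the same view.

```bash
python3 - <<'E'
from h import *
np.set_printoptions(precision=2,suppress=True)
d=np.load("z1.npz")
P=np.array([0.29,0,-0.957]);CT=np.column_stack([[0,1,0],[0.957,0,.29],P])
RT=R.from_matrix(d["T"][:3,:3].T@CT.T).as_quat();tcp=np.array([675.13,113.35,197.8])
p,q=pose(np.radians(180),120,300,0,0);arm.reach(p,q)
arm.reach(tcp+[0,30,110],RT);arm.move_straight(tcp,max_speed=250);arm.hold(.3)
c=cam("wrist","z2");im=c["pixels"];ii=im.astype(int)
g=proj(c,np.array([671.2,-131,171.9]));l=proj(c,np.array([671,-2,171.9])).round().astype(int)
m=(ii[...,2]>ii[...,1]+20)&(ii[...,2]>ii[...,0]+20);w=np.zeros(m.shape,np.uint8);cv2.circle(w,tuple(int(x) for x in g.round()),15,1,-1)
ys,xs=np.nonzero(m&(w>0));dot=np.array([xs.mean(),ys.mean()]);o,dd=ray(c,*dot);print("dot",dot,len(xs),o+dd*(-130.8-o[1])/dd[1])
for th in (90,120):
    msk=np.zeros(m.shape,np.uint8);cv2.circle(msk,(int(l[0]),int(l[1])),52,1,-1)
    n,lab,st,ce=cv2.connectedComponentsWithStats((ii.sum(2)>th).astype(np.uint8)&msk,connectivity=4)
    i=1+np.argmax(st[1:,4]);cs,_=cv2.findContours((lab==i).astype(np.uint8),0,1)
    e=cv2.fitEllipse(cv2.convexHull(max(cs,key=cv2.contourArea)));o,dd=ray(c,*e[0]);print(e[0],e[1],o+dd*(-2-o[1])/dd[1])
print(arm.current_time())
t=cam("top","t2")
a=cv2.resize(t["pixels"][150:290,200:540],None,fx=2,fy=2);b=cv2.resize(cv2.imread("pics/top0.png")[150:290,200:540],None,fx=2,fy=2)
cv2.imwrite("pics/cmp.png",np.vstack([b,a]))
E
```

```text
dot [311.24 246.56] 25 [ 671.18 -130.8   171.96]
(320.4659729003906, 248.57720947265625) (90.66632080078125, 91.08863830566406) [671.15  -2.   171.64]
(320.2630310058594, 248.56649780273438) (90.23961639404297, 90.40234375) [671.    -2.   171.71]
51.6417
```

View pics/cmp.png

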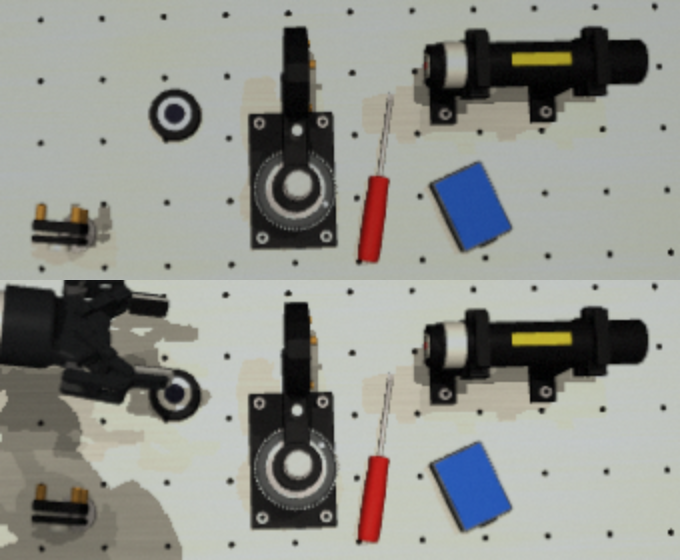

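The lens centre is at 171.7 and the aperture at 172.0. The before and after top pictures show the driver, case, mirror and sensor head where they started, and the gripper is clear of everything.

```bash
python3 -c "
from rig import arm
print(arm.current_force());print(arm.finish_job())"
```

```text
[-0.0648501   0.30460447  0.29340679]
the job is handed in; nothing more can be done
None
```

I turned the collar until the lens centre measured 171.7 mm against the laser aperture's 172.0 mm, inside the 2.5 mm limit. I then let go and handed the job in at about 52 s; the sampled push on the collar peaked near 12 N, and nothing else on the table looked moved.

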